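# Brush out a filter housing

### The job

Take the cap off the filter housing and set it down, knob up, on the rubber mat. Then take the long brush from its pot and scrub the housing with three full strokes, each one down until the brush's end presses lightly but firmly on the sprung seat plate hidden at the bottom (never hard) and back up until that end is near the mouth. Finally stand the brush back in its pot, head down; leave the cap on the mat, drop nothing, and leave everything else on the bench where it is.

Things in the scene. Friction and masses are not known exactly. Their poses are not given: they have to be found in the camera images.
- base: round steel foot flange fixed to the bench, 104 mm across, 12 thick, origin under its centre. In the housing it carries a flat sprung seat plate 58 mm across, whose height is not measured and differs from start to start: its top rests 76 to 114 mm below the mouth, to be found by touch. It yields up to 8 mm, 2 N at first touch rising to 11 N, then is hard on its stop
- housing: upright plain aluminium filter housing (round tube) fixed on the base: outside 74 mm, bore 62 mm, 128 mm tall; origin at the centre of its lower end, 12 mm above the bench; z up along the bore
- mouth (a point): centre of the housing's open upper rim, 140 mm above the bench
- cap: loose aluminium cap, at the start on the housing's mouth, 180 g: spigot 54 mm across from z 0 to 8 mm (hangs in the bore), disc 82 mm across from z 8 to 15 mm, square knob 26 x 26 mm from z 15 to 55 mm, sides along the cap's x and y. Origin under the centre of the spigot, z up. Set down, it stands on its spigot
- brush: long bottle brush, 200 mm, 140 g, standing head down in the pot: black head 46 mm across from z 8 to 70 mm, tapering to a flat end 32 mm across at z 0, thin steel stem, wooden handle 24 x 24 mm square from z 120 to 200 mm, sides along the brush's x and y. Origin at the centre of the flat end of the head, z up along the handle
- pot: open steel pot fixed to the bench that holds the brush: outside 68 mm, bore 60 mm, 75 mm tall, inner floor 5 mm above the bench; origin under its centre
- mat: flat black rubber mat 150 x 150 x 4 mm fixed on the bench; origin under its centre, top at z 4 mm
- filter: white round spin-on filter, 72 mm across, 80 high; bystander; origin under its centre
- oil: grey oil bottle, 68 mm across, 170 high; bystander; origin under its centre
- carton: small cardboard carton 90 x 75 x 75 mm; bystander; origin under its centre
- tin: flat closed steel tin, 60 mm across, 45 high; bystander; origin under its centre
- cup: empty open steel cup, 64 mm across, 50 high; bystander (not the brush's pot); origin under its centre
- wrench: flat wrench 160 mm long lying on the bench; bystander
- driver: screwdriver 180 mm long lying on the bench; bystander
Mind the look-alikes: they are no part of the job. Of the things like the brush, leave any that is red; of the rest the larger one is meant. Leave any blue look-alike of the cap alone.

How it is judged (in metres and radians):
On the way, in this order (a step that is already met when the one before it is completed fails the run):
1. the cap is off the housing and stands on the mat, released (horizontal distance between cap and mat below 0.06 m and z of cap in the frame of mat below 0.012 m and angle between cap's own z axis and vertical below 0.15 rad and contact force between the fingers and cap below 0.1 N), for 0.2 s.
2. first stroke down: inside the housing the end of the brush presses on the sprung seat plate with more than 2.5 N (horizontal distance between brush and mouth below 0.031 m and z of brush in the frame of housing below 0.06 m and contact force between brush and base above 2.5 N), for 0.1 s.
3. first stroke up: the end of the brush is drawn up to less than 50 mm below the mouth (or out of it) (horizontal distance between brush and mouth below 0.06 m and z of brush in the frame of housing above 0.078 m), for 0.05 s.
4. second stroke down: inside the housing the end of the brush presses on the sprung seat plate with more than 2.5 N (all of step 2), for 0.1 s.
5. second stroke up: the end of the brush is drawn up to less than 50 mm below the mouth (or out of it) (all of step 3), for 0.05 s.
6. third stroke down: inside the housing the end of the brush presses on the sprung seat plate with more than 2.5 N (all of step 4), for 0.1 s.
7. third stroke up: the end of the brush is drawn up to less than 50 mm below the mouth (or out of it) (all of step 5), for 0.05 s.
At the end, for the whole second after the job is handed in: The cap stands knob up on the mat (its centre within 60 mm of the mat's centre, tilted under 0.15 rad) and the brush stands head down on the floor of its pot (end within 20 mm of the pot's axis and under 15 mm above the bench, tilted under 0.25 rad); both are released and at rest (all of step 1 and horizontal distance between brush and pot below 0.02 m and z of brush in the frame of pot below 0.015 m and angle between brush's own z axis and vertical below 0.25 rad and linear speed of each of brush, cap below 0.03 m/s and contact force between the fingers and brush below 0.1 N); the robot touches nothing.
It fails at once if the brush is pushed against the seat plate or base with more than 25 N (contact force between brush and base above 25 N).
It fails at once if the cap is dropped (falls freely from more than about 25 mm) (contact force between the fingers and cap below 0.05 N and linear speed of cap above 0.7 m/s).
It fails at once if the brush is dropped (falls freely from more than about 25 mm) (contact force between the fingers and brush below 0.05 N and linear speed of brush above 0.7 m/s).
It fails at once if a bystander is moved by more than 30 mm (distance of any of filter, oil, carton, tin, cup, wrench, driver from where it was at the start of the episode above 0.03 m).
It also fails if it takes over 72 s, if anything falls off the work surface, if the arm or the gripper's body presses on something with over 40 N, if the wrist force passes 120 N, or if a joint passes its speed limit or range.

### The arm

A 7-joint arm with a two-finger parallel gripper is mounted at the origin on the work surface. World frame = base frame: x ahead of the robot, y to its left, z up, the work surface at z = 0. Lengths are in mm, angles in degrees, forces in N, time in s.
With the tool pointing down it reaches from about 400 to 875 mm from the base axis. Payload 6.5 kg.
Tool frame: the origin (TCP) lies on the centre line of the jaws, within the pads' length; the fingertips stand tips_ahead ahead of it and the grasp point (between the pads) lies 11 mm behind it (tips_ahead is the distance from the TCP to the fingertips, in mm); z points along the fingers, y is the line along which they close (so a half turn about z gives the same grasp; the last joint's range is limited). The gripper opens to 88 mm and grips with 3 to 60 N. Pads are 18 mm wide; open, the fingers measure 123 mm over their backs; the gripper's body (75 mm by 187 mm) begins 45 mm behind the grasp point.
Start: joints at [63.587, 30.733, -0.252, 88.115, 0.149, 61.152, -4.079], TCP at [250.001, -599.991, 246.716] pointing down, gripper open.
Joint ranges: [-154.64, 154.64], [-21.42, 123.67], [-72.66, 72.17], [13.99, 137.28], [-74.86, 254.86], [10.95, 109.41], [-158.01, 158.01]. Speed limits (degrees/s): [136.94, 136.94, 180, 180, 180, 180, 180].

### API

Orientations are given as [roll, pitch, yaw] about the fixed x, y, z axes, in that order (R = Rz(yaw) Ry(pitch) Rx(roll)).
In Python, from bench import observe, read_camera, job_done, tips_ahead gives the robot as it stands.
- The arm moves only by the tool play_rows, never from a script. Its argument "increments" is a list of rows, each a list of 7 numbers: the shift along the tool's x, y, z scaled (see below), then the turn, a rotation vector about the tool's x, y, z scaled (see below), then the closure, from 0 (fully open) to 1 (shut). A call has 1 to 12 rows; each row shifts and turns the commanded pose from where the row before left it, along the tool's axes as they then stand; what a row does not reach is not made up. The controller multiplies each number of a shift by 30 cm and each number of a turn by 30 degrees. A row lasts 1/10 s, in which the tool goes at most 50 mm and 8.59 degrees, less where a joint would pass 70% of its speed; a pose out of reach is approached as far as the arm can. A call with a number of a shift or a turn outside -1 to 1 is refused whole. A call with a gripper value outside its range is refused whole. The fingers move at their own pace and stop on an object; "force" is the grip in N (left out, the last holds). Time passes only in rows, so rows that do not move let the fingers close. It gives the time, the measured TCP pose, the force, the opening and the grip force at its end, in the units of the state.
- observe(): the state, without advancing time (a new reading comes with each control period).
- read_camera(name): name is "scene" or "side" or "wrist"; returns a dict with "color" (400x640x3 uint8, blue, green, red), "K" (3x3 intrinsics, pixels), "R" (3x3) and "t" (3): a world point X has camera coordinates R X + t. Camera axes: x right, y down, z forward; pixel columns grow to the right and rows downward; lengths in mm; the calibration is good to about 2 mm. A picture is of the moment at which its call begins. There is no depth.
- job_done(): hands the job in; it is judged then, once.
The state is a dict: "t": time; "joint_positions": joint angles; "qd": joint speeds; "joint_efforts": joint torques, N m; "eef_pos": TCP position; "tool_rot": TCP orientation; "wrist_force": force on the tool from outside, world axes, zero at the start; "wrist_torque": the same for the moment, N m; "grip_width": finger opening in mm; "gripper_force": force on a finger pad.
Only numpy, scipy, OpenCV 4.12 (cv2) and the standard library are available. Lean on these libraries where they do the work, as an engineer would, in place of code of your own. Each camera call takes 0.05 s, during which the arm holds its last target. There are 200 camera calls.

## Working session

There is one attempt and no reset: what is moved stays moved. The work goes in short steps, Python scripts to look and compute and a tool call to move; the robot and the scene stay as the last step left them, time stands still between calls to the robot, and variables do not carry over. Pictures are saved under pics/ and viewed, at most 10 in all, crops included, and the job is handed in when it is done.

Besides the shell and the picture viewer there is one more tool, called after "Emit:" as name([rows], argument=value, ...), one row to a line, values as JSON. play_rows: Moves the arm, as the interface text tells. Its arguments: {"type":"object","properties":{"increments":{"type":"array"},"force":{"type":"number"}},"required":["increments"]}

```bash
mkdir -p pics; ls
python3 - <<'E'
from bench import *
import cv2
import numpy as np
print(tips_ahead if not callable(tips_ahead) else tips_ahead())
print(observe())
for n in("scene","side","wrist"):
    c=read_camera(n); cv2.imwrite(f"pics/{n}0.png",c["color"]); np.savez(f"pics/{n}0.npz",**c)
    print(n,np.round(-c["R"].T@c["t"]),c["K"][0],np.round(c["R"],2).tolist())
E
```

```text
pics
8.0
{'t': 0.0, 'joint_positions': array([63.58717756, 30.77660612, -0.25492112, 88.16821813,  0.14833886,
       61.15017132, -4.0781805 ]), 'qd': array([ 0.01551734, -0.03969903,  0.00914555,  0.01971577,  0.04397841,
       -0.06741686,  0.03110156]), 'joint_efforts': array([-2.00425930e-03, -5.70987332e+01,  9.89688411e-01, -2.51607496e+01,
       -5.62810188e-02,  1.80074119e-02,  1.24472804e-04]), 'eef_pos': array([ 249.77572196, -599.47434031,  245.86589645]), 'tool_rot': array([-1.79905531e+02,  6.10273842e-03,  2.26254587e+01]), 'wrist_force': array([ 0.33306898, -0.59374923, -0.20790694]), 'wrist_torque': array([0.06680181, 0.00560261, 0.02573012]), 'gripper_force': 0.0, 'grip_width': 88.2115141774684}
scene [1132.  444. 1087.] [470.03992857   0.         319.38955426] [[-0.6, 0.8, 0.01], [0.66, 0.5, -0.56], [-0.45, -0.33, -0.83]]
side [  0. 756. 776.] [431.6342832    0.         315.02197858] [[-0.77, -0.64, -0.02], [-0.37, 0.46, -0.81], [0.52, -0.61, -0.59]]
wrist [ 312. -573.  384.] [315.74255439   0.         318.59239435] [[0.38, -0.92, -0.0], [-0.89, -0.37, 0.26], [-0.25, -0.1, -0.96]]
```

View pics/scene0.png

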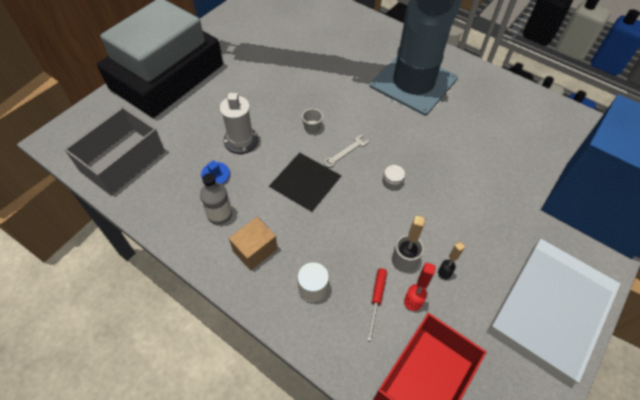

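View pics/side0.png

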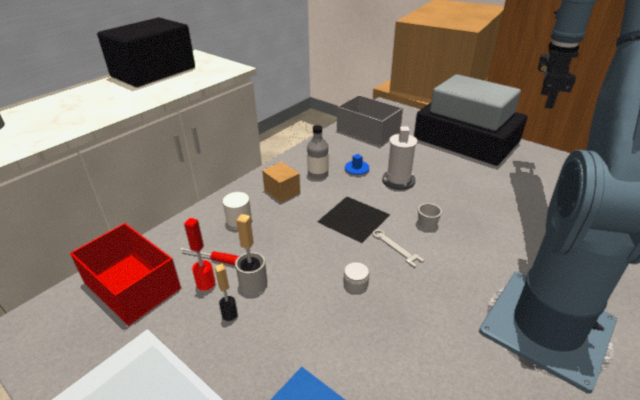

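Scene camera: the housing with its cap is at (236,120), knob at (234,100). The mat is at (305,182), and a blue cap look-alike at (215,172). Brush candidates: the wooden one in the pot (417,228), the small wooden one (457,252), and the red one (427,275). In the side view they are at (245,232), (222,278) and (194,235). I choose the larger non-red brush in the pot, and will check it in a close crop.

Run:
```python
import cv2,numpy as np
s=cv2.imread('pics/scene0.png');d=cv2.imread('pics/side0.png')
f=lambda i,x,y:cv2.resize(i[y:y+75,x:x+100],(400,300),interpolation=cv2.INTER_CUBIC)
cv2.imwrite('pics/m.png',np.vstack([np.hstack([f(s,370,210),f(s,190,85)]),np.hstack([f(d,185,210),f(d,350,120)])]))
```

```text
(no output)
```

View pics/m.png

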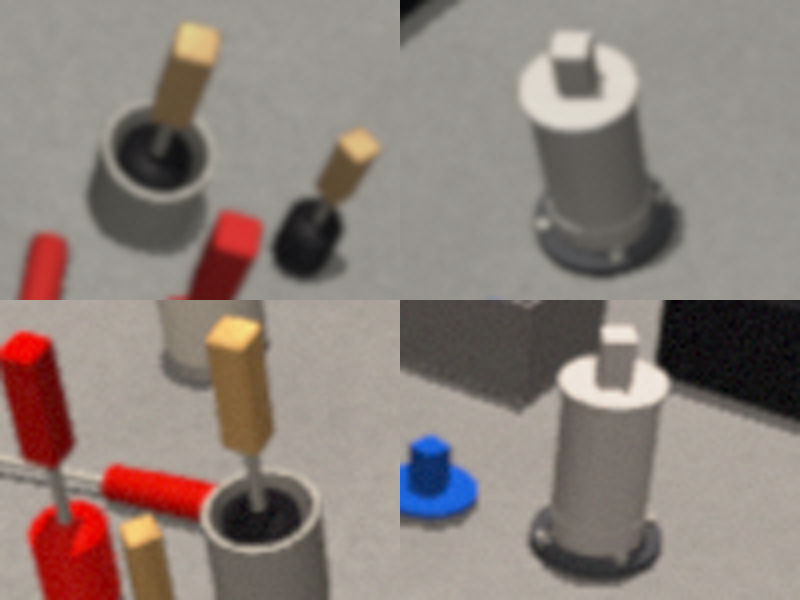

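The crop confirms it: the large wooden-handled black brush stands in the pot, and the aluminium cap with a square knob sits on the housing. I'll triangulate both views now.

```bash
cat > h.py <<'E'
import numpy as np,cv2
def ray(c,p):
    d=c["R"].T@np.linalg.inv(c["K"])@np.array([p[0],p[1],1.]); return -c["R"].T@c["t"],d/np.linalg.norm(d)
def tri(obs):
    A=0;b=0
    for c,p in obs:
        o,d=ray(c,p);P=np.eye(3)-np.outer(d,d);A=A+P;b=b+P@o
    X=np.linalg.solve(A,b)
    return X,[round(float(np.linalg.norm((np.eye(3)-np.outer(d,d))@(X-o))),1) for o,d in (ray(c,p) for c,p in obs)]
def plane(c,p,z):
    o,d=ray(c,p); return o+d*(z-o[2])/d[2]
E
python3 - <<'E'
from h import *
S=np.load('pics/scene0.npz');D=np.load('pics/side0.npz');S=dict(S);D=dict(D)
k=.375
pts={'handletop':((419.2,220.5),(244.2,218.5),200+5),'disc':((234.5,106.5),(403.2,140.5),147),'knobtop':((232.8,95.5),(405,128.2),187),'potrim':((409.7,247.5),(250.5,263.2),75)}
for n,(a,b,z) in pts.items():
    a=np.array(a)-k;b=np.array(b)-k
    X,e=tri([(S,a),(D,b)]);print(n,X.round(1),e,'plane',plane(S,a,z)[:2].round(1),plane(D,b,z)[:2].round(1))
for n,c,box in(('S',S,(265,145,80,75)),('D',D,(310,190,90,60))):
    x,y,w,h=box;m=(c['color'][y:y+h,x:x+w].max(2)<60).astype(np.uint8)
    q=max(cv2.findContours(m,0,2)[0],key=cv2.contourArea)
    r=cv2.approxPolyDP(q,5,True)[:,0]+[x,y]
    P=np.array([plane(c,p,4)[:2] for p in r]);print(n,P.round(0).tolist(),P.mean(0))
# knob orientation: wood/knob tops edges
def top(c,pts,z,o):
    P=np.array([plane(c,(np.array(p)/4+o-k),z)[:2] for p in pts]);print(P.round(0).tolist(),[round(float(np.degrees(np.arctan2(*(P[(i+1)%4]-P[i])[::-1]))),0) for i in range(len(P))])
top(S,[(182,25),(219,32),(213,60),(175,54)],205,np.array([370,210]))
top(D,[(210,34+2),(237,17),(262,30),(234,50)],205,np.array([185,210]))
for n,c,o,w in(('S',S,(190,85),(555,32,590,52)),):pass
top(S,[(158,32),(190,35),(186,57),(153,54)],187,np.array([190,85]))
top(D,[(200,27),(233,27),(237,39),(204,40)],187,np.array([350,120]))
E
```

```text
handletop [577.8 313.8 202.2] [0.1, 0.1] plane [579.6 314.2] [575.  316.1]
disc [ 537.  -279.9  146.8] [0.7, 0.7] plane [ 536.6 -280.6] [ 536.7 -278.3]
knobtop [ 535.9 -279.6  187.8] [0.4, 0.4] plane [ 535.  -280.8] [ 536.6 -280.2]
potrim [576.4 315.1  72.2] [0.6, 0.6] plane [577.6 314.9] [574.2 317.4]
S [[472.0, -109.0], [609.0, -101.0], [604.0, 36.0], [465.0, 30.0]] [537.54462305 -35.99400703]
D [[602.0, 37.0], [461.0, 30.0], [471.0, -109.0], [608.0, -97.0]] [535.52182572 -34.57714188]
[[575.0, 302.0], [567.0, 321.0], [584.0, 327.0], [593.0, 309.0]] [115.0, 20.0, -63.0, -161.0]
[[585.0, 326.0], [586.0, 306.0], [567.0, 305.0], [566.0, 326.0]] [-88.0, -178.0, 92.0, 0.0]
[[534.0, -294.0], [523.0, -275.0], [539.0, -264.0], [551.0, -283.0]] [120.0, 35.0, -59.0, -146.0]
[[553.0, -279.0], [534.0, -294.0], [522.0, -279.0], [540.0, -263.0]] [-142.0, 129.0, 42.0, -51.0]
```

Emit:
play_rows([
  [0,0,-0.15,0,0,0,0],
  [0,0,-0.15,0,0,0,0],
  [0.11,-0.05,0,0,0,0,0],
  [0.12,-0.055,0,0,0,0,0],
  [0.12,-0.055,0,0,0,0,0],
  [0.12,-0.055,0,0,0,0,0],
  [0.12,-0.06,0,0,0,0,0],
  [0.12,-0.06,0,0,0,0,0],
  [0.12,-0.06,0,0,0,0,0],
  [0.12,-0.06,0,0,0,0,0],
  [0.12,-0.06,0,0,0,0,0],
  [0.12,-0.06,0,0,0,0,0],
])

```text
t: 1.35
eef_pos: [513.9, -302.1, 336.5]
tool_rot: [-180.0, 0.0, 22.6]
wrist_force: [-0.5, -1.6, -0.1]
grip_width: 88.1
gripper_force: 0.0
```

Emit:
play_rows([
  [0.07,-0.03,0,0,0,-0.25,0],
  [0,0,0,0,0,-0.25,0],
  [0,0,0,0,0,0,0],
])

```text
t: 1.65
eef_pos: [529.4, -286.2, 336.3]
tool_rot: [-180.0, 0.0, 37.8]
wrist_force: [-0.7, -0.5, 0.0]
grip_width: 87.8
gripper_force: 0.0
```

Run:
```python
from bench import *
from h import *
c=read_camera('wrist');np.savez('pics/w1.npz',**c);cv2.imwrite('pics/w1.png',c['color'])
s=observe();print(s['t'],s['eef_pos'],s['tool_rot'],s['joint_positions'].round(0))
for X in([536.5,-280,147],[536.5,-280,187]):
    p=c['K']@(c['R']@X+c['t']);print(p[:2]/p[2])
```

```text
1.7 [ 528.82670572 -287.19162069  336.36790816] [-1.79967235e+02  2.91923107e-02  3.74610292e+01] [ 33.  22. -12.  89.   5.  69. -32.]
[318.54332223 166.50939085]
[318.48482348 174.14748909]
```

View pics/w1.png

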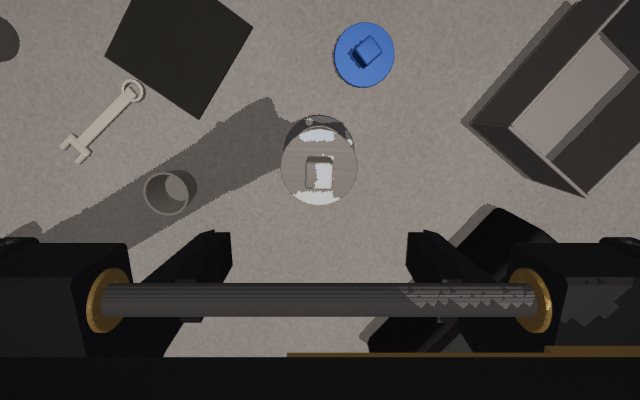

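Wrist view: the cap knob is at (319,173) with its sides square to the image, matching the predicted pixel (318.5,174). I'll descend and grip.

Emit:
play_rows([
  [0.035,-0.003,0,0,0,0,0],
  [0,0,0.13,0,0,0,0],
  [0,0,0.13,0,0,0,0],
  [0,0,0.12,0,0,0,0],
  [0,0,0.1,0,0,0,0],
  [0,0,0.09,0,0,0,0],
  [0,0,0,0,0,0,1],
  [0,0,0,0,0,0,1],
  [0,0,0,0,0,0,1],
  [0,0,0,0,0,0,1],
  [0,0,0,0,0,0,1],
  [0,0,0,0,0,0,1],
], force=25)

```text
t: 2.9
eef_pos: [537.2, -280.1, 166.4]
tool_rot: [179.9, -0.0, 37.6]
wrist_force: [0.2, 0.6, -0.4]
grip_width: 41.9
gripper_force: 0.0
```

Emit:
play_rows([
  [0,0,0,0,0,0,1],
  [0,0,0,0,0,0,1],
  [0,0,0,0,0,0,1],
  [0,0,0,0,0,0,1],
  [0,0,0,0,0,0,1],
  [0,0,0,0,0,0,1],
], force=25)

```text
t: 3.5
eef_pos: [536.9, -280.0, 165.8]
tool_rot: [180.0, -0.0, 37.6]
wrist_force: [-0.6, 0.0, 2.0]
grip_width: 25.9
gripper_force: 24.7
```

Emit:
play_rows([
  [0,0,-0.08,0,0,0,1],
  [0,0,-0.12,0,0,0,1],
  [0.071,-0.092,0,0,0,0,1],
  [0.071,-0.092,0,0,0,0,1],
  [0.071,-0.092,0,0,0,0,1],
  [0.071,-0.092,0,0,0,0,1],
  [0.071,-0.093,0,0,0,0,1],
  [0.071,-0.093,0,0,0,0,1],
  [0.071,-0.093,0,0,0,0,1],
  [0,0,0.15,0,0,0,1],
  [0,0,0.15,0,0,0,1],
  [0,0,0.12,0,0,0,1],
])

```text
t: 4.7
eef_pos: [535.2, -34.9, 97.3]
tool_rot: [-179.9, 0.1, 37.7]
wrist_force: [-0.2, -0.1, -3.4]
grip_width: 25.8
gripper_force: 24.7
```

Emit:
play_rows([
  [0,0,0.1,0,0,0,1],
  [0,0,0.06,0,0,0,1],
  [0,0,0.02,0,0,0,1],
  [0,0,0,0,0,0,1],
  [0,0,0,0,0,0,1],
])

```text
t: 5.2
eef_pos: [537.1, -35.2, 46.5]
tool_rot: [180.0, -0.1, 37.6]
wrist_force: [0.1, -1.0, -2.4]
grip_width: 25.8
gripper_force: 24.7
```

Emit:
play_rows([
  [0,0,0.015,0,0,0,1],
  [0,0,0.01,0,0,0,1],
  [0,0,0,0,0,0,1],
  [0,0,0,0,0,0,1],
])

```text
t: 5.6
eef_pos: [536.5, -35.2, 38.4]
tool_rot: [180.0, -0.0, 37.6]
wrist_force: [-0.2, 0.3, -2.1]
grip_width: 25.6
gripper_force: 24.7
```

Emit:
play_rows([
  [0,0,0.004,0,0,0,1],
  [0,0,0,0,0,0,1],
])

```text
t: 5.8
eef_pos: [536.7, -35.2, 37.8]
tool_rot: [180.0, -0.0, 37.6]
wrist_force: [-2.6, 0.7, 6.7]
grip_width: 25.7
gripper_force: 24.7
```

Emit:
play_rows([
  [0,0,0.003,0,0,0,1],
  [0,0,0,0,0,0,1],
])

```text
t: 6.0
eef_pos: [536.8, -35.2, 37.7]
tool_rot: [180.0, 0.0, 37.6]
wrist_force: [-5.6, 0.6, 15.9]
grip_width: 26.3
gripper_force: 24.7
```

Emit:
play_rows([
  [0,0,-0.005,0,0,0,1],
  [0,0,0,0,0,0,0],
  [0,0,0,0,0,0,0],
  [0,0,0,0,0,0,0],
  [0,0,0,0,0,0,0],
  [0,0,0,0,0,0,0],
  [0,0,-0.05,0,0,0,0],
  [0,0,-0.12,0,0,0,0],
  [0,0,-0.15,0,0,0,0],
  [0,0,-0.16,0,0,0,0],
  [0,0,-0.16,0,0,0,0],
  [0,0,-0.16,0,0,0,0],
])

```text
t: 7.2
eef_pos: [536.0, -35.1, 280.9]
tool_rot: [180.0, -0.0, 37.6]
wrist_force: [1.5, -1.1, 0.5]
grip_width: 88.0
gripper_force: 0.0
```

Emit:
play_rows([
  [0.08,-0.09,-0.06,0,0,0,0],
  [0.088,-0.095,-0.06,0,0,0,0],
  [0.088,-0.095,-0.06,0,0,0,0],
  [0.088,-0.095,-0.06,0,0,0,0],
  [0.088,-0.095,0,0,0,0,0],
  [0.088,-0.095,0,0,0,0,0],
  [0.088,-0.095,0,0,0,0,0],
  [0.088,-0.095,0,0,0,0,0],
  [0.088,-0.095,0,0,0,0,0],
  [0,0,0,0,0,0.27,0],
  [0,0,0,0,0,0.27,0],
  [0,0,0,0,0,0.27,0],
])

```text
t: 8.4
eef_pos: [566.6, 310.6, 350.5]
tool_rot: [-180.0, -0.0, 13.0]
wrist_force: [0.1, -0.0, -0.3]
grip_width: 88.1
gripper_force: 0.0
```

Emit:
play_rows([
  [0,0,0,0,0,0.1,0],
  [0,0,0,0,0,0,0],
])

```text
t: 8.6
eef_pos: [566.7, 310.3, 350.6]
tool_rot: [-180.0, -0.0, 10.3]
wrist_force: [-0.4, 0.3, -0.1]
grip_width: 87.8
gripper_force: 0.0
```

Run:
```python
from bench import *
from h import *
c=read_camera('wrist');np.savez('pics/w2.npz',**c);cv2.imwrite('pics/w2.png',c['color'])
d=read_camera('side');np.savez('pics/d2.npz',**d);cv2.imwrite('pics/d2.png',d['color'])
s=observe();print(s['t'],s['eef_pos'],s['tool_rot'],s['joint_positions'].round(0))
for X in([578,314,205],[576,315,75]):
    p=c['K']@(c['R']@X+c['t']);print(p[:2]/p[2])
S=dict(np.load('pics/scene0.npz'));D=dict(np.load('pics/side0.npz'))
print(tri([(S,(429.6,265.6)),(D,(190.2,220.8))]))
```

```text
8.7 [566.87166267 310.34725483 350.33725121] [-1.79990352e+02 -2.51158489e-02  1.04284229e+01] [ -20.   27.  -18.   81.    8.   74. -119.]
[317.22528435 172.45776494]
[316.6334266  154.53426105]
(array([659.59106093, 388.50416349, 202.04720317]), [2.3, 2.3])
```

View pics/w2.png

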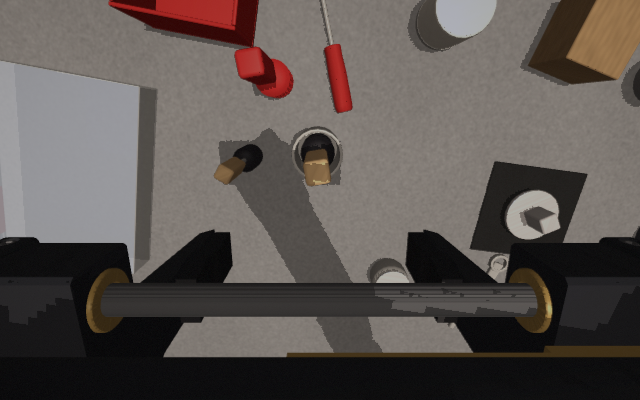

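Wrist view: the brush handle is at (317,168) in the pot rim (317,154). The red brush is at (255,65) and the small one at (232,168). The cap stands on the mat at (533,215). I'll measure the handle's top face.

Run:
```python
from h import *
c=dict(np.load('pics/w2.npz'));i=c['color'].astype(int)
x0,y0=295,135;r=i[y0:205,x0:345]
w=((r[...,2]-r[...,0])>35).astype(np.uint8)
for nm,m in(('wood',w),('top',w*(r[...,2]>150))):
    m=m.astype(np.uint8);q=max(cv2.findContours(m,0,1)[0],key=cv2.contourArea)
    print(nm,m.sum(),cv2.minAreaRect(q+[x0,y0]),cv2.boundingRect(q+[x0,y0]))
cr=cv2.resize(c['color'][130:205,265:365],(800,600),interpolation=cv2.INTER_CUBIC);cv2.imwrite('pics/c2.png',cr)
```

```text
wood 803 ((315.8918762207031, 167.35134887695312), (34.19498825073242, 25.31744384765625), 80.53767395019531) (303, 149, 28, 37)
top 102 ((316.5, 162.0), (4.0, 21.0), 90.0) (306, 160, 22, 5)
```

View pics/c2.png

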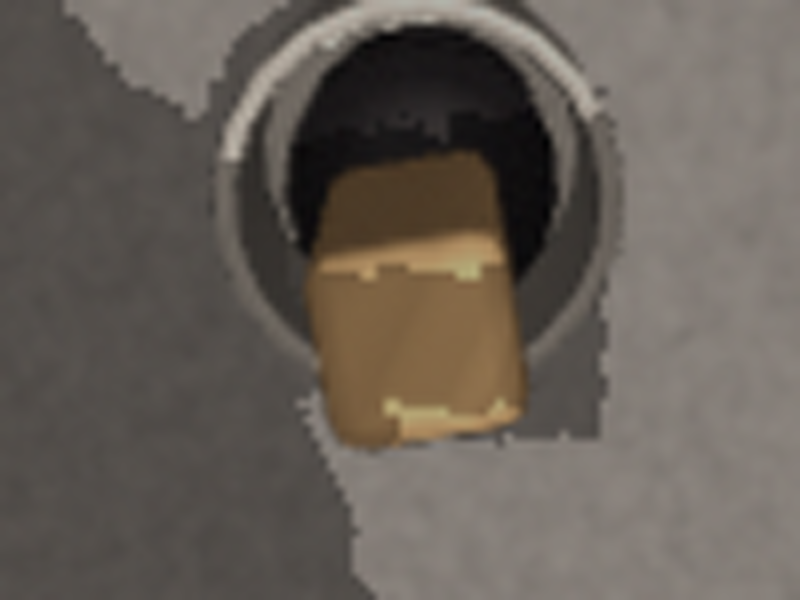

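Run:
```python
from h import *
S=dict(np.load('pics/scene0.npz'));D=dict(np.load('pics/side0.npz'));W=dict(np.load('pics/w2.npz'))
print(tri([(S,(458.8,245.8)),(D,(220.1,267.1))]))
print('brush top',tri([(S,(418.9,220.1)),(D,(243.8,218.1)),(W,(316.8,172.1))]))
```

```text
(array([549.66388608, 411.43818179, 151.63736188]), [0.3, 0.3])
brush top (array([577.74271929, 314.11177831, 202.3725398 ]), [0.2, 0.0, 0.3])
```

Emit:
play_rows([
  [0.02,0,0,0,0,-0.15,0.3],
  [0.019,0,0,0,0,-0.15,0.3],
  [0,0,0,0,0,0,0.3],
])

```text
t: 9.0
eef_pos: [578.9, 312.7, 349.7]
tool_rot: [-180.0, 0.0, 19.4]
wrist_force: [-0.5, -0.6, 0.7]
grip_width: 66.3
gripper_force: 0.0
```

Emit:
play_rows([
  [-0.002,-0.006,0.12,0,0,0,0.3],
  [0,0,0.15,0,0,0,0.3],
  [0,0,0.13,0,0,0,0.3],
  [0,0,0.1,0,0,0,0.3],
  [0,0,0.073,0,0,0,0.3],
  [0,0,0,0,0,0,1],
  [0,0,0,0,0,0,1],
  [0,0,0,0,0,0,1],
  [0,0,0,0,0,0,1],
  [0,0,0,0,0,0,1],
  [0,0,0,0,0,0,1],
  [0,0,0,0,0,0,1],
], force=30)

```text
t: 10.2
eef_pos: [578.0, 314.7, 178.9]
tool_rot: [-180.0, -0.1, 19.3]
wrist_force: [-0.5, -0.7, 6.2]
grip_width: 23.7
gripper_force: 29.9
```

Emit:
play_rows([
  [0,0,0,0,0,0,1],
  [0,0,0,0,0,0,1],
  [0,0,0,0,0,0,1],
  [0,0,0,0,0,0,1],
  [0,0,0,0,0,0,1],
])

```text
t: 10.7
eef_pos: [578.1, 314.8, 178.9]
tool_rot: [-180.0, -0.1, 19.3]
wrist_force: [0.8, -0.2, 5.3]
grip_width: 23.8
gripper_force: 29.9
```

Emit:
play_rows([
  [0,0,-0.03,0,0,0,1],
  [0,0,-0.1,0,0,0,1],
  [0,0,-0.15,0,0,0,1],
  [0,0,-0.15,0,0,0,1],
  [0,0,-0.15,0,0,0,1],
  [-0.02,0.04,-0.01,0,0,0,1],
  [-0.04,0.09,0,0,0,0,1],
  [-0.049,0.114,0,0,0,0,1],
  [-0.049,0.114,0,0,0,0,1],
  [-0.049,0.114,0,0,0,0,1],
  [-0.049,0.114,0,0,0,0,1],
  [-0.049,0.114,0,0,0,0,1],
])

```text
t: 11.9
eef_pos: [559.4, 83.9, 353.8]
tool_rot: [-180.0, 0.1, 19.3]
wrist_force: [0.1, 0.3, -2.4]
grip_width: 23.8
gripper_force: 29.9
```

Emit:
play_rows([
  [-0.049,0.114,0,0,0,0,1],
  [-0.049,0.114,0,0,0,0,1],
  [-0.049,0.114,0,0,0,0,1],
  [-0.049,0.114,0,0,0,0,1],
  [-0.049,0.114,0,0,0,0,1],
  [-0.049,0.114,0,0,0,0,1],
  [-0.049,0.114,0,0,0,0,1],
  [-0.049,0.114,0,0,0,0,1],
  [-0.04,0.09,0,0,0,0,1],
  [-0.02,0.06,0,0,0,0,1],
  [0,0,0,0,0,0,1],
  [0,0,0,0,0,0,1],
])

```text
t: 13.1
eef_pos: [537.5, -258.8, 353.9]
tool_rot: [-179.9, 0.0, 19.3]
wrist_force: [0.5, 1.1, -0.9]
grip_width: 24.0
gripper_force: 29.9
```

Run:
```python
from bench import *
from h import *
a=read_camera('scene');d=read_camera('side')
np.savez('pics/s3.npz',**a);np.savez('pics/d3.npz',**d)
s=observe();print(s['t'],s['eef_pos'],s['tool_rot'],s['wrist_force'],s['grip_width'])
cut=[]
for n,c in(('s',a),('d',d)):
    p=c['K']@(c['R']@np.array([536.5,-280,200])+c['t']);p=(p[:2]/p[2]).astype(int);o=p-[50,75]
    cut.append(cv2.resize(c['color'][o[1]:o[1]+150,o[0]:o[0]+100],(400,600),interpolation=cv2.INTER_CUBIC));print(n,o)
    for z in(180,140): q=c['K']@(c['R']@np.array([536.5,-280,z])+c['t']);print(z,((q[:2]/q[2]-o)*4+1.5)+[400*(n=='d'),0])
cv2.imwrite('pics/m3.png',np.hstack(cut))
```

```text
13.2 [ 538.08950208 -257.63416144  354.40662049] [-1.79923913e+02  2.26670818e-03  1.94499414e+01] [-0.32003063  0.11468573 -0.99220204] 23.596661986229183
s [181  16]
180 [207.97505131 327.37218472]
140 [216.10316814 369.49578045]
d [355  48]
180 [598.90536267 329.50937185]
140 [593.20999618 377.51301593]
```

View pics/m3.png

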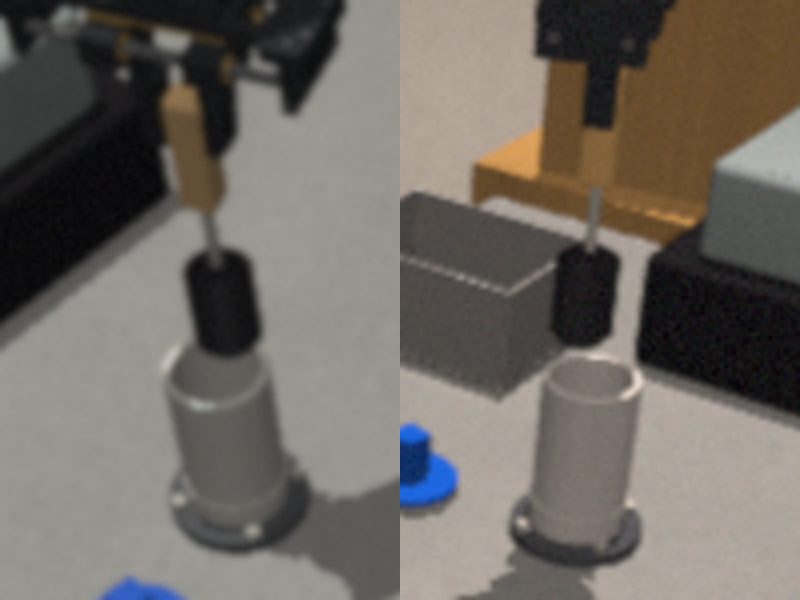

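The brush hangs upright, its end at (228,344) in the scene half and (582,336) in the side half. The housing mouth below is at (218,375) and (592,378). I'll compute both.

Run:
```python
from h import *
a=dict(np.load('pics/s3.npz'));d=dict(np.load('pics/d3.npz'))
f=lambda p,o,k=0:((np.array(p)-[k,0]-1.5)/4+o)
for n,p,q in(('end',(229,342),(582,334)),('headtop',(217,259),(588,253)),('mouth',(218,376),(592,378))):
    print(n,tri([(a,f(p,[181,16])),(d,f(q,[355,48],400))]))
```

```text
end (array([ 539.18738168, -258.43343573,  183.3532267 ]), [1.2, 1.2])
headtop (array([ 537.88740688, -256.387261  ,  251.45460989]), [2.8, 2.8])
mouth (array([ 537.7447346 , -278.13475853,  138.41891485]), [1.8, 1.8])
```

Emit:
play_rows([
  [-0.027,0.068,0,0,0,0,1],
  [0,0,0.05,0,0,0,1],
  [0,0,0.1,0,0,0,1],
  [0,0,0.1,0,0,0,1],
  [0,0,0.08,0,0,0,1],
  [0,0,0.03,0,0,0,1],
  [0,0,0,0,0,0,1],
  [0,0,0,0,0,0,1],
])

```text
t: 14.0
eef_pos: [537.9, -281.2, 248.0]
tool_rot: [179.9, -0.1, 19.4]
wrist_force: [-0.2, 0.2, -1.3]
grip_width: 23.4
gripper_force: 29.9
```

Emit:
play_rows([
  [0,0,0.01,0,0,0,1],
  [0,0,0,0,0,0,1],
])

```text
t: 14.2
eef_pos: [537.5, -281.6, 244.5]
tool_rot: [179.9, -0.1, 19.3]
wrist_force: [-0.2, 1.3, -1.6]
grip_width: 23.8
gripper_force: 29.9
```

Emit:
play_rows([
  [0,0,0.01,0,0,0,1],
  [0,0,0,0,0,0,1],
])

```text
t: 14.4
eef_pos: [536.9, -281.5, 240.6]
tool_rot: [-180.0, 0.0, 19.3]
wrist_force: [-0.2, -0.7, -0.9]
grip_width: 23.9
gripper_force: 29.9
```

Emit:
play_rows([
  [0,0,0.008,0,0,0,1],
  [0,0,0,0,0,0,1],
])

```text
t: 14.6
eef_pos: [536.9, -281.4, 238.0]
tool_rot: [-180.0, 0.0, 19.3]
wrist_force: [0.1, 0.5, -1.7]
grip_width: 23.7
gripper_force: 29.9
```

Emit:
play_rows([
  [0,0,0.008,0,0,0,1],
  [0,0,0,0,0,0,1],
])

```text
t: 14.8
eef_pos: [536.9, -281.4, 235.5]
tool_rot: [-180.0, 0.0, 19.3]
wrist_force: [0.6, 0.0, -1.4]
grip_width: 23.6
gripper_force: 29.9
```

Emit:
play_rows([
  [0,0,0.008,0,0,0,1],
  [0,0,0,0,0,0,1],
])

```text
t: 15.0
eef_pos: [536.9, -281.4, 233.2]
tool_rot: [-180.0, 0.0, 19.3]
wrist_force: [-0.1, 0.1, -1.3]
grip_width: 23.6
gripper_force: 29.9
```

Emit:
play_rows([
  [0,0,0.008,0,0,0,1],
  [0,0,0,0,0,0,1],
])

```text
t: 15.2
eef_pos: [536.9, -281.4, 230.8]
tool_rot: [-180.0, 0.0, 19.3]
wrist_force: [0.6, -0.1, -1.5]
grip_width: 23.9
gripper_force: 29.9
```

Emit:
play_rows([
  [0,0,0.008,0,0,0,1],
  [0,0,0,0,0,0,1],
])

```text
t: 15.4
eef_pos: [536.9, -281.4, 228.4]
tool_rot: [-180.0, 0.0, 19.3]
wrist_force: [-0.6, -0.3, -1.4]
grip_width: 23.9
gripper_force: 29.9
```

Emit:
play_rows([
  [0,0,0.007,0,0,0,1],
  [0,0,0,0,0,0,1],
])

```text
t: 15.6
eef_pos: [536.9, -281.4, 226.3]
tool_rot: [-180.0, 0.0, 19.3]
wrist_force: [-0.2, -0.1, -2.0]
grip_width: 23.6
gripper_force: 29.9
```

Emit:
play_rows([
  [0,0,0.008,0,0,0,1],
  [0,0,0,0,0,0,1],
])

```text
t: 15.8
eef_pos: [536.9, -281.4, 223.9]
tool_rot: [-180.0, 0.0, 19.3]
wrist_force: [0.6, 0.4, -0.7]
grip_width: 24.1
gripper_force: 29.9
```

Emit:
play_rows([
  [0,0,0.008,0,0,0,1],
  [0,0,0,0,0,0,1],
])

```text
t: 16.0
eef_pos: [537.3, -281.6, 221.9]
tool_rot: [180.0, -0.0, 19.3]
wrist_force: [-1.7, 0.4, 1.6]
grip_width: 23.9
gripper_force: 29.9
```

Emit:
play_rows([
  [0,0,0.007,0,0,0,1],
  [0,0,0,0,0,0,1],
])

```text
t: 16.2
eef_pos: [537.3, -281.6, 220.0]
tool_rot: [180.0, -0.0, 19.3]
wrist_force: [-1.0, 0.3, 2.1]
grip_width: 23.7
gripper_force: 29.9
```

Emit:
play_rows([
  [0,0,0.008,0,0,0,1],
  [0,0,0,0,0,0,1],
  [0,0,0,0,0,0,1],
])

```text
t: 16.5
eef_pos: [537.5, -281.6, 217.8]
tool_rot: [180.0, -0.0, 19.3]
wrist_force: [-0.5, 0.9, 5.0]
grip_width: 23.8
gripper_force: 29.9
```

Emit:
play_rows([
  [0,0,-0.08,0,0,0,1],
  [0,0,-0.1,0,0,0,1],
  [0,0,-0.06,0,0,0,1],
  [0,0,0,0,0,0,1],
  [0,0,0,0,0,0,1],
  [0,0,0.08,0,0,0,1],
  [0,0,0.08,0,0,0,1],
  [0,0,0.05,0,0,0,1],
  [0,0,0.015,0,0,0,1],
  [0,0,0.013,0,0,0,1],
  [0,0,0,0,0,0,1],
  [0,0,0,0,0,0,1],
])

```text
t: 17.7
eef_pos: [537.2, -281.2, 218.9]
tool_rot: [-180.0, -0.0, 19.3]
wrist_force: [-1.4, 2.5, 5.3]
grip_width: 23.9
gripper_force: 30.1
```

Emit:
play_rows([
  [0,0,0,0,0,0,1],
  [0,0,-0.08,0,0,0,1],
  [0,0,-0.1,0,0,0,1],
  [0,0,-0.06,0,0,0,1],
  [0,0,0,0,0,0,1],
  [0,0,0,0,0,0,1],
  [0,0,0.08,0,0,0,1],
  [0,0,0.08,0,0,0,1],
  [0,0,0.05,0,0,0,1],
  [0,0,0.015,0,0,0,1],
  [0,0,0.015,0,0,0,1],
  [0,0,0,0,0,0,1],
])

```text
t: 18.9
eef_pos: [537.0, -281.2, 218.3]
tool_rot: [-180.0, 0.0, 19.3]
wrist_force: [-2.2, 2.4, 5.6]
grip_width: 23.7
gripper_force: 30.1
```

Emit:
play_rows([
  [0,0,0,0,0,0,1],
  [0,0,0,0,0,0,1],
])

```text
t: 19.1
eef_pos: [537.3, -281.3, 218.8]
tool_rot: [180.0, -0.0, 19.3]
wrist_force: [-1.9, 1.4, 5.1]
grip_width: 23.7
gripper_force: 30.1
```

Emit:
play_rows([
  [0,0,-0.08,0,0,0,1],
  [0,0,-0.1,0,0,0,1],
  [0,0,-0.06,0,0,0,1],
  [0,0,0,0,0,0,1],
  [0,0,-0.1,0,0,0,1],
  [0,0,-0.1,0,0,0,1],
  [0,0,-0.015,0,0,0,1],
  [0.023,-0.053,0,0,0,0,1],
  [0.04,-0.1,0,0,0,0,1],
  [0.05,-0.115,0,0,0,0,1],
  [0.05,-0.115,0,0,0,0,1],
  [0.05,-0.115,0,0,0,0,1],
])

```text
t: 20.3
eef_pos: [546.7, -116.3, 351.8]
tool_rot: [-179.9, 0.2, 19.4]
wrist_force: [0.1, -0.3, -1.8]
grip_width: 23.8
gripper_force: 30.0
```

Emit:
play_rows([
  [0.05,-0.115,0,0,0,0,1],
  [0.05,-0.115,0,0,0,0,1],
  [0.05,-0.115,0,0,0,0,1],
  [0.05,-0.115,0,0,0,0,1],
  [0.05,-0.115,0,0,0,0,1],
  [0.05,-0.115,0,0,0,0,1],
  [0.05,-0.115,0,0,0,0,1],
  [0.05,-0.115,0,0,0,0,1],
  [0.05,-0.115,0,0,0,0,1],
  [0.05,-0.115,0,0,0,0,1],
  [0,0,0,0,0,0,1],
  [0,0,0,0,0,0,1],
])

```text
t: 21.5
eef_pos: [573.5, 257.3, 351.8]
tool_rot: [-180.0, 0.2, 19.5]
wrist_force: [1.1, -1.1, -1.4]
grip_width: 23.6
gripper_force: 30.0
```

Emit:
play_rows([
  [0.038,-0.088,0,0,0,0,1],
  [0.038,-0.088,0,0,0,0,1],
  [0,0,0,0,0,0,1],
  [0,0,0,0,0,0,1],
])

```text
t: 21.9
eef_pos: [578.9, 312.3, 353.1]
tool_rot: [179.9, 0.1, 19.3]
wrist_force: [-0.6, -1.3, -1.3]
grip_width: 23.7
gripper_force: 30.0
```

Run:
```python
from bench import *
from h import *
a=read_camera('scene');d=read_camera('side')
s=observe();print(s['t'],s['eef_pos'],s['tool_rot'])
cut=[]
for n,c in(('s',a),('d',d)):
    p=c['K']@(c['R']@np.array([577,315,130])+c['t']);p=(p[:2]/p[2]).astype(int);o=p-[50,75]
    cut.append(cv2.resize(c['color'][o[1]:o[1]+150,o[0]:o[0]+100],(400,600),interpolation=cv2.INTER_CUBIC))
    for X in([577,315,75],[*s['eef_pos'][:2],s['eef_pos'][2]-174]): q=c['K']@(c['R']@np.array(X)+c['t']);print(((q[:2]/q[2]-o)*4+1.5)+[400*(n=='d'),0])
cv2.imwrite('pics/m4.png',np.hstack(cut))
```

```text
22.0 [579.68644679 311.09118538 353.71881832] [1.79905605e+02 5.98585475e-02 1.91934204e+01]
[187.46735449 345.35165452]
[211.3097138  258.31385772]
[613.69849041 376.23696857]
[595.11954018 230.41016196]
```

View pics/m4.png

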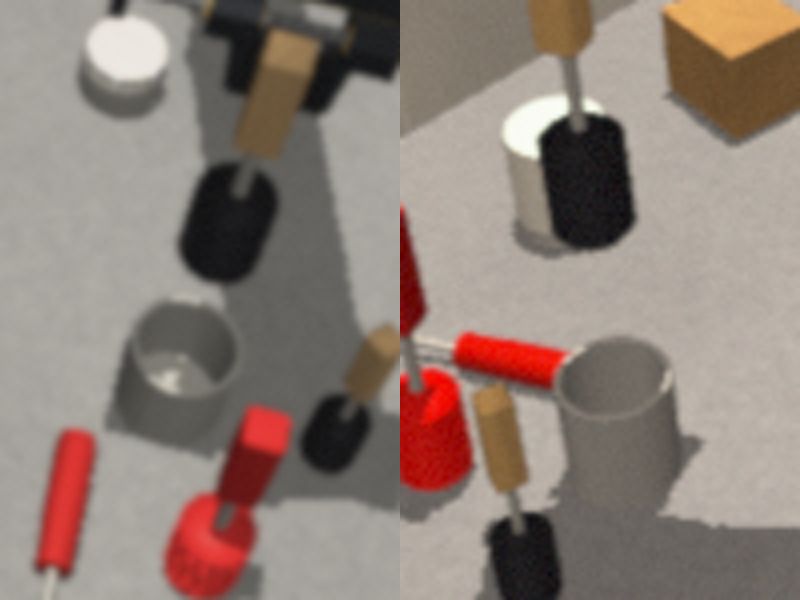

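The brush end is just above the pot, at (212,262) and (594,232) against the rim at (185,347) and (614,377). A small correction, then I'll lower it.

Emit:
play_rows([
  [-0.004,-0.013,0,0,0,0,1],
  [0,0,0.08,0,0,0,1],
  [0,0,0.12,0,0,0,1],
  [0,0,0.12,0,0,0,1],
  [0,0,0.1,0,0,0,1],
  [0,0,0.08,0,0,0,1],
  [0,0,0.04,0,0,0,1],
  [0,0,0,0,0,0,1],
  [0,0,0,0,0,0,1],
])

```text
t: 22.9
eef_pos: [577.6, 316.7, 193.6]
tool_rot: [-180.0, -0.1, 19.3]
wrist_force: [0.1, 0.1, -2.0]
grip_width: 24.0
gripper_force: 30.0
```

Emit:
play_rows([
  [0,0,0.012,0,0,0,1],
  [0,0,0.01,0,0,0,1],
  [0,0,0,0,0,0,1],
  [0,0,0,0,0,0,1],
])

```text
t: 23.3
eef_pos: [577.0, 316.6, 186.0]
tool_rot: [-180.0, -0.0, 19.3]
wrist_force: [0.5, 0.1, -1.5]
grip_width: 23.5
gripper_force: 30.0
```

Emit:
play_rows([
  [0,0,0.016,0,0,0,1],
  [0,0,0,0,0,0,1],
  [0,0,0,0,0,0,1],
])

```text
t: 23.6
eef_pos: [576.8, 316.4, 180.8]
tool_rot: [180.0, 0.0, 19.3]
wrist_force: [1.0, -0.4, -1.8]
grip_width: 23.6
gripper_force: 30.0
```

Emit:
play_rows([
  [0,0,0.005,0,0,0,1],
  [0,0,0,0,0,0,1],
])

```text
t: 23.8
eef_pos: [576.9, 316.5, 179.3]
tool_rot: [180.0, 0.0, 19.3]
wrist_force: [0.1, 0.5, -1.5]
grip_width: 23.7
gripper_force: 30.0
```

Emit:
play_rows([
  [0,0,0.003,0,0,0,1],
  [0,0,0,0,0,0,1],
])

```text
t: 24.0
eef_pos: [577.2, 316.6, 179.0]
tool_rot: [-180.0, -0.0, 19.3]
wrist_force: [-0.3, -1.0, 1.2]
grip_width: 23.9
gripper_force: 30.0
```

Contact with the pot floor. I'll release gradually, then go up.

Emit:
play_rows([
  [0,0,0,0,0,0,0.6],
  [0,0,0,0,0,0,0.4],
  [0,0,0,0,0,0,0.3],
  [0,0,0,0,0,0,0.3],
  [0,0,0,0,0,0,0.3],
  [0,0,0,0,0,0,0.3],
  [0,0,-0.05,0,0,0,0.3],
  [0,0,-0.1,0,0,0,0.3],
  [0,0,-0.13,0,0,0,0.3],
  [0,0,-0.13,0,0,0,0.3],
  [0,0,-0.1,0,0,0,0.3],
  [0,0,0,0,0,0,0.3],
])

```text
t: 25.2
eef_pos: [578.8, 318.1, 338.3]
tool_rot: [-179.9, -0.6, 19.3]
wrist_force: [-0.4, 0.2, -0.2]
grip_width: 61.7
gripper_force: 0.0
```

Run:
```python
from bench import *
from h import *
a=read_camera('scene');d=read_camera('side');s=observe();print(s['t'],s['eef_pos'],s['wrist_force'])
cv2.imwrite('pics/e.png',np.hstack([cv2.resize(a['color'][80:280,180:480],(400,267)),cv2.resize(d['color'][110:310,175:475],(400,267))]))
```

```text
25.3 [577.10557738 316.69442028 332.96804464] [-0.91077614 -0.20453752 -0.44640658]
```

View pics/e.png

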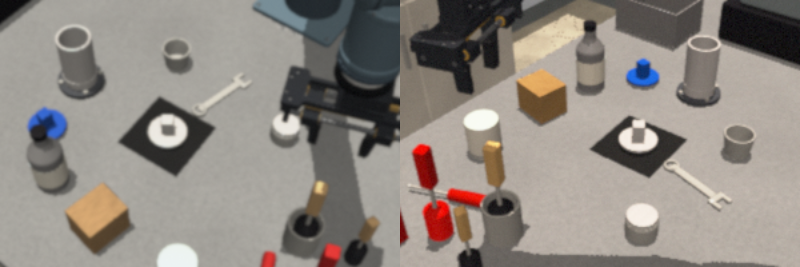

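The cap stands knob up in the middle of the mat at (168,130), the brush is upright in its pot at (308,215), and the gripper is clear. I'll hand it in.

```bash
python3 -c "
from bench import *
print(job_done())"
```

```text
the job is handed in; nothing more can be done
None
```

I handed the job in at about 25 s of the 72 s allowed, but no verdict came back: the cap stands knob up on the mat, all three strokes pressed the seat plate at about 6–7 N by the wrist reading, and the brush is back in its pot, head down and released.

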